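# Heft two grain tins and press the heavier into the bench holder

## Task

Two identical closed tins of casting grain stand on the bench, one much fuller than the other. Lift the left tin well clear of the bench to feel its weight and stand it back down, then lift the right tin in the same way; stand the heavier one upright in the square pocket of the wooden holder and press the stiff pocket floor down with it, steadily and without forcing, until the floor is on its stop. Let go, leave the lighter tin standing upright on the bench on the side where it was, and do not disturb the charcoal block, the steel stake or the plastic tub.

Things in the scene. Friction and masses are not known exactly. Their poses are not given: they have to be found in the camera images.
- tin_left: the tin that stands on the left at the start (larger y): closed square metal tin, 48 x 48 mm and 80 mm tall, sides upright, lid fixed on (upper 24 mm). Origin at the centre of its underside, z up, x and y square to its sides. Strong enough to be gripped across two opposite sides at up to 60 N. Contents are unseen; one tin weighs over one and a half times as much as the other, and each weighs under 0.8 kg. Which one is the heavier changes from start to start
- tin_right: the tin that stands on the right at the start (smaller y): looks the same as tin_left and has the same size, origin and axes
- holder: fixed wooden block 104 x 104 mm, 42 mm tall, with a square upright pocket 51 x 51 mm in its middle (1.5 mm of play each side of a tin, 3 mm bevel at the mouth). Origin at the centre of its underside, z up, x and y square to the pocket. The pocket's floor starts 6 to 20 mm below the mouth; how deep is not measured, differs each time and must be felt for
- lift (a joint): brass floor of the pocket; slides 12 mm straight down with stiff friction and stays where it is left; metres, 0 = up (as at the start), 0.012 = fully down on a firm rubber-faced stop (gives about 0.1 mm per newton). Moving it takes about 9 N in all (a tin's weight counts), more than either tin weighs; 20 N is ample, over 35 N is forcing it
- charcoal: bystander: black charcoal block 57 x 87 x 30 mm lying on the bench, origin at the centre of its underside
- steel_stake: bystander: small round polished steel stake, 34 mm across and 23 mm tall, origin at the centre of its underside
- tub: bystander: frosted plastic tub 81 mm across and 66 mm tall, origin at the centre of its underside
Mind the look-alikes: they are no part of the job. Leave any pink or turquoise look-alike of the tin_left alone.

How it is judged:
By the outcome, as a careful person would: the job done as asked, in the order asked, and still so for the second after the job is handed in, with the robot touching nothing.
It also fails if it takes over 72 s, if anything falls off the work surface, if the arm or the gripper's body presses on something with over 40 N, if the wrist force passes 120 N, or if a joint passes its speed limit or range.

## Robot

A 6-joint arm with a two-finger parallel gripper is mounted at the origin on a cart in front of the work surface, level with it; the furniture and walls round the work are solid. World frame = base frame: x ahead of the robot, y to its left, z up, the work surface at z = 0. Lengths are in m, angles in rad, forces in N, time in s.
With the tool pointing down it reaches from about 0.35 to 0.975 m from the base axis. Payload 4.9 kg.
Tool frame: the origin (TCP) lies at the very end of the fingers, on their centre line; the grasp point (between the pads) lies 19 mm behind it; z points along the fingers, y is the direction in which the jaws open and shut (so a half turn about z gives the same grasp; the last joint's range is limited). The gripper opens to 85 mm and grips with 20 to 120 N. Pads are 22 mm wide; open, the fingers measure 114 mm over their backs; the gripper's body (76 mm by 85 mm) begins 54 mm behind the grasp point. The pads swing forward as they close: fully open they stand 13 mm farther back than shut.
Start: joints at [1.063, 0.053, 1.613, -0, 1.476, -0.119], TCP at [0.237, 0.578, 0.231] pointing down, gripper open.
Joint ranges: [-3.01, 3.01], [-1.01, 2.22], [0.06, 2.58], [-1.02, 4.17], [0.09, 2.62], [-3.14, 3.14]. Speed limits (rad/s): [2.57, 2.57, 3.14, 3.14, 3.14, 3.14].

## Interface

Orientations are given as a unit quaternion [w, x, y, z].
In Python, from plant import monitor, eyes, manip gives the robot as it stands.
- The arm moves only by the tool step_arm, never from a script. Its argument "motion" is a list of rows, each a list of 7 numbers: the shift along the world's x, y, z scaled (see below), then the turn, a rotation vector about the world's x, y, z scaled (see below), then the closure in counts, from 0 (fully open) to 255 (shut). In form: [[x, y, z, ax, ay, az, grip], ...]. A call has 1 to 10 rows; each row is the pose to reach, as a shift and turn from the pose commanded when the call began; what a row does not reach only later rows make up. The controller multiplies each number of a shift by 0.5 m and each number of a turn by 1.5 rad. A row lasts 1/10 s, in which the tool goes at most 50 mm and 8.59 degrees, less where a joint would pass 70% of its speed; a pose out of reach is approached as far as the arm can. A call with a number of a shift or a turn outside -1 to 1 is refused whole. A call with a gripper value outside its range is refused whole. The fingers move at their own pace and stop on an object; the grip force is fixed at half the most. Time passes only in rows, so rows that repeat a pose let the fingers close. It gives the time, the measured TCP pose, the force and the opening at its end, in the units of the state.
- monitor.state(): the state, without advancing time (a new reading comes with each control period).
- eyes.grab_frame(name): name is "scene" or "top" or "wrist"; returns a dict with "pixels" (420x560x3 uint8, red, green, blue), "mtx" (3x3 intrinsics, pixels), "rvec" (rotation vector, rad) and "tvec" (3), from world to camera coordinates, as OpenCV has them; the wrist camera has in their place "hand_eye" (4x4, takes a point from camera to tool coordinates, whose origin is the TCP and whose axes are the flange's). Camera axes: x right, y down, z forward; pixel columns grow to the right and rows downward; lengths in m; the calibration is good to about 2 mm. A picture is of the moment at which its call begins: read the wrist's pose just before it. There is no depth.
- manip.job_done(): hands the job in, once; it reports no verdict.
Trained networks look in the newest picture that a camera, given by its name, has taken for a name from the list of things; names that differ only in an ending like _2 or _b are one class to them, and where a whole thing is asked for, a point or a joint stands for the part that bears it (a point fixed in the world has none). Each returns a list of dicts, best first, with "p" (0 to 1); they miss things now and then, are a little off and sometimes report something else, mostly with a low value. They report only what shows in the picture. A call takes as long as a camera call. They do not tell look-alikes from the thing itself.
- eyes.look_for(name, camera): "box" ([centre column, centre row, width, height] in pixels, round what is visible of it).
- eyes.pinpoint(name, camera): "uv" ([column, row] in pixels: a listed point, or the origin of a listed thing).
The state is a dict: "time": time; "joint_pos": joint angles; "joint_vel": joint speeds; "joint_efforts": joint torques, N m; "tool_pos": TCP position; "tool_rot": TCP orientation; "contact_force": force on the tool from outside, world axes, zero at the start; "ft_torque": the same for the moment, N m; "gripper_width": opening from 0.0 (shut) to 1.0 (fully open).
Only numpy, scipy, OpenCV 4.12 (cv2) and the standard library are available. Lean on these libraries where they do the work, as an engineer would, in place of code of your own. Each camera call takes 0.05 s, during which the arm holds its last target.

## Working session

There is one attempt and no reset: what is moved stays moved. The work goes in short steps, Python scripts to look and compute and a tool call to move; the robot and the scene stay as the last step left them, time stands still between calls to the robot, and variables do not carry over. Pictures are saved under pics/ and viewed, and the job is handed in when it is done.

Besides the shell and the picture viewer there is one more tool, called after "Emit:" by a JSON object that holds its "api" and its "payload", one argument or row to a line. step_arm: Moves the arm, as the interface text tells. Its arguments: {"type":"object","properties":{"motion":{"type":"array","items":{"type":"array","items":{"type":"number"}}}},"required":["motion"]}

```bash
ls; mkdir -p pics; python3 - <<'E'
from plant import monitor, eyes, manip
import cv2, numpy as np
print(monitor.state())
for c in ["scene","top"]:
    f=eyes.grab_frame(c); cv2.imwrite(f"pics/{c}0.png",f["pixels"][:,:,::-1])
    np.savez(f"{c}_cal.npz",mtx=f["mtx"],rvec=f["rvec"],tvec=f["tvec"])
    print(c,f["mtx"],f["rvec"],f["tvec"])
    for n in ["tin_left","tin_right","holder","charcoal","steel_stake","tub"]:
        print(c,n,[(np.round(d["box"],1).tolist(),round(d["p"],2)) for d in eyes.look_for(n,c)],[(np.round(d["uv"],1).tolist(),round(d["p"],2)) for d in eyes.pinpoint(n,c)])
print(monitor.state()["time"])
E
```

```text
pics
{'time': 0.0, 'joint_pos': array([ 1.06299715e+00,  5.33983538e-02,  1.61431654e+00, -1.10490962e-06,
        1.47597042e+00, -1.18992509e-01]), 'joint_vel': array([-6.98267687e-05, -5.75168322e-04,  9.54514966e-04,  4.59818914e-04,
        5.49522726e-04,  8.05113769e-04]), 'joint_efforts': array([-1.26541134e-03, -3.93674612e+01, -3.70178461e+01, -1.97927429e-04,
        7.06337829e-03,  1.52291909e-05]), 'tool_pos': array([0.2366173 , 0.57780318, 0.23002382]), 'tool_rot': array([-3.22050235e-04,  1.93180984e-01,  9.81162582e-01, -9.95533219e-04]), 'contact_force': array([-0.08910036,  0.20769555,  0.29104597]), 'ft_torque': array([-0.015564  ,  0.009444  , -0.00441747]), 'gripper_width': 0.9975085179730846}
scene [[439.40151096   0.         281.48606718]
 [  0.         439.40151096 215.27897504]
 [  0.           0.           1.        ]] [ 1.92853861 -0.8876264   0.54949952] [-0.24477879  0.24157745  0.9826321 ]
scene tin_left [([248.4, 187.2, 19.5, 26.7], 0.85), ([212.8, 200.4, 17.7, 28.1], 0.58), ([331.8, 219.1, 31.8, 18.2], 0.54), ([220.9, 183.2, 16.6, 26.7], 0.53)] [([250
[... 674 characters left out ...]
.17831952]
top tin_left [([195.8, 243.2, 23.5, 18.9], 0.86), ([175.1, 208.9, 20.9, 17.2], 0.82), ([201.0, 190.9, 25.6, 25.9], 0.65), ([167.6, 275.3, 23.5, 19.8], 0.57)] [([198.7, 241.0], 0.8), ([202.4, 193.7], 0.71), ([175.2, 210.1], 0.69), ([172.8, 271.2], 0.55), ([305.2, 175.9], 0.42)]
top tin_right [([229.8, 234.6, 20.5, 20.2], 0.82)] [([228.6, 231.2], 0.74)]
top holder [([343.2, 241.4, 40.4, 41.0], 0.94)] [([342.0, 241.0], 0.63)]
top charcoal [([228.5, 234.9, 18.2, 21.1], 0.17)] [([311.0, 177.0], 0.63)]
top steel_stake [([380.2, 262.6, 10.8, 10.1], 0.52), ([342.1, 241.2, 41.0, 46.6], 0.19)] [([378.7, 259.8], 0.53)]
top tub [([260.7, 181.0, 22.6, 32.4], 0.59)] [([262.1, 184.9], 0.78)]
1.3
```

View pics/scene0.png

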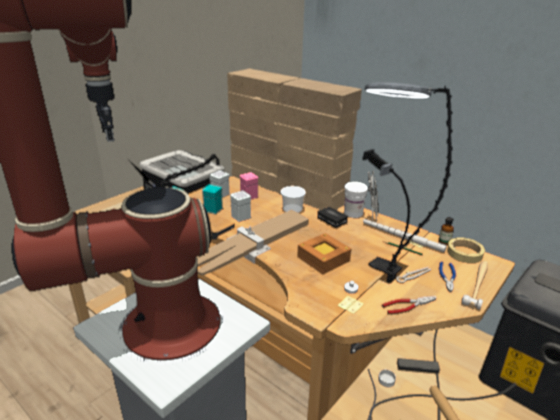

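View pics/top0.png

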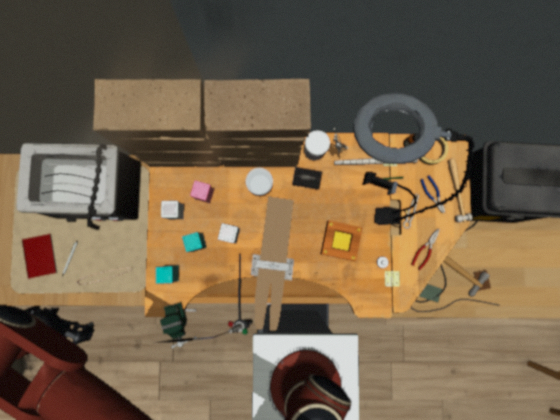

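```bash
python3 - <<'E'
import cv2
a=cv2.imread("pics/top0.png")[140:310,150:400]; cv2.imwrite("pics/top0c.png",cv2.resize(a,None,fx=3.2,fy=3.2,interpolation=cv2.INTER_CUBIC))
a=cv2.imread("pics/scene0.png")[160:310,190:390]; cv2.imwrite("pics/scene0c.png",cv2.resize(a,None,fx=4,fy=4,interpolation=cv2.INTER_CUBIC))
E
```

```text
(no output)
```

View pics/top0c.png

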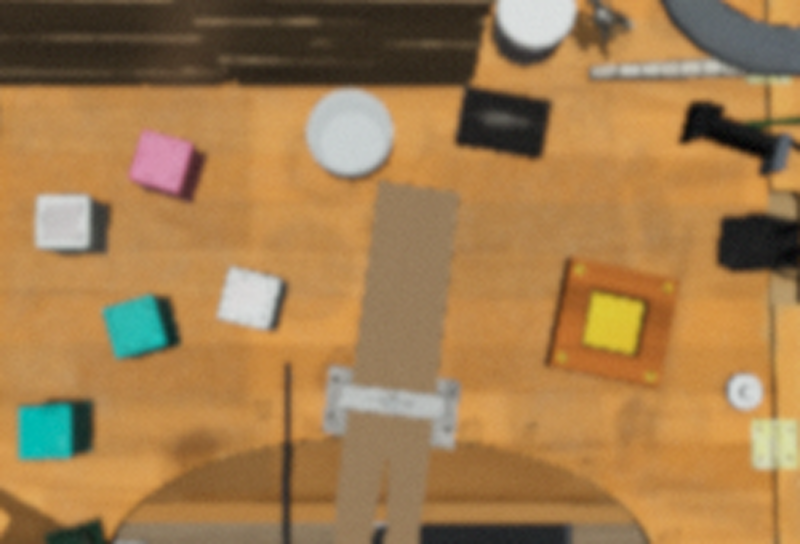

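View pics/scene0c.png

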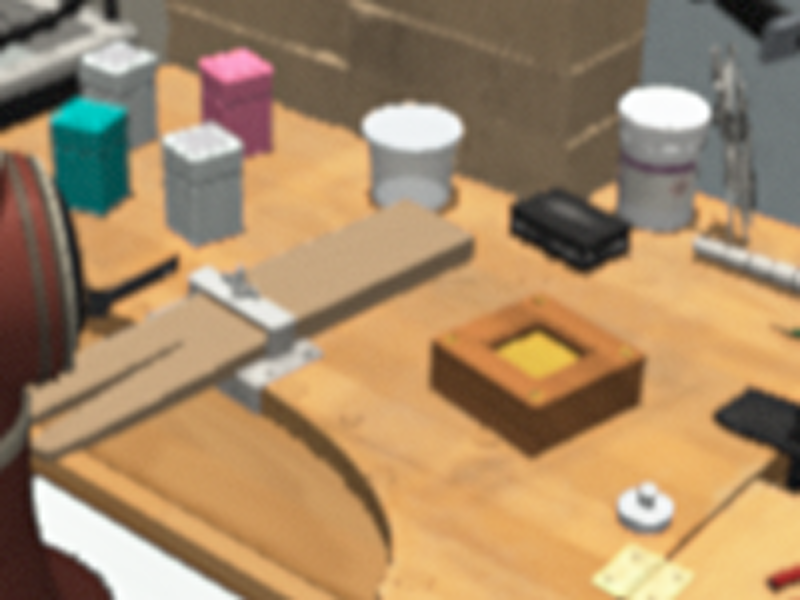

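Candidates (top image): silver tins at (170,209) left and (229,234) right; look-alikes pink (201,191), turquoise (193,242) and (165,275). By the description I choose the two silver ones. The holder is at (342,241). Next I measure.

```bash
cat > h.py <<'E'
import numpy as np, cv2
from scipy.spatial.transform import Rotation as R
def cal(c):
    d=np.load(f"{c}_cal.npz"); return d["mtx"],R.from_rotvec(d["rvec"].ravel()).as_matrix(),d["tvec"].ravel()
def unproj(K,Rm,t,uv,z):
    uv=np.atleast_2d(uv); d=(Rm.T@(np.linalg.inv(K)@np.c_[uv,np.ones(len(uv))].T)).T
    C=-Rm.T@t; s=(z-C[2])/d[:,2]; return C+d*s[:,None]
def proj(K,Rm,t,P):
    q=(Rm@np.atleast_2d(P).T).T+t; q=(K@q.T).T; return q[:,:2]/q[:,2:]
def wristcam(f,st):
    w,x,y,z=st["tool_rot"]; Rt=R.from_quat([x,y,z,w]).as_matrix(); H=np.array(f["hand_eye"])
    Rwc=Rt@H[:3,:3]; p=st["tool_pos"]+Rt@H[:3,3]
    return np.array(f["mtx"]),Rwc.T,-Rwc.T@p
E
python3 - <<'E'
from h import *
K,Rm,t=cal("top")
im=cv2.imread("pics/top0.png")
hsv=cv2.cvtColor(im,cv2.COLOR_BGR2HSV)
print("cam",-Rm.T@t)
def rect(mask,u,v,z,name):
    n,l,s,c=cv2.connectedComponentsWithStats(mask.astype(np.uint8))
    k=l[v,u]; ys,xs=np.where(l==k)
    P=unproj(K,Rm,t,np.c_[xs,ys],z)[:,:2]
    (cx,cy),(w,h),a=cv2.minAreaRect((P*1000).astype(np.float32))
    print(name,s[k],"mean",P.mean(0).round(4),"rect",cx,cy,w,h,a)
m=(hsv[...,1]<60)&(hsv[...,2]>150)
rect(m,170,209,.08,"L"); rect(m,229,234,.08,"R")
rect(m,259,181,.066,"tub"); rect(m,383,262,.02,"stake")
y=(hsv[...,0]>24)&(hsv[...,0]<35)&(hsv[...,1]>150)
rect(y,342,241,.03,"floor")
for uv,z,n in [((342,241),.042,"holder"),((307,178),.03,"char"),((193,242),.08,"turq"),((201,191),.08,"pink"),((165,275),.08,"turq2")]: print(n,unproj(K,Rm,t,uv,z).round(3))
# holder top corners from the crop
c=np.array([[570,258],[680,278],[658,385],[550,365]])/3.2+[150,140]
P=unproj(K,Rm,t,c,.042);print(P.round(3),P.mean(0))
K,Rm,t=cal("scene")
print(proj(K,Rm,t,[[0,0,0],[.5,0,0]]))
E
```

```text
cam [0.40182775 0.09617182 1.21663061]
L [161 201  17  17 283] mean [0.5216 0.4022] rect 521.4586791992188 402.4200744628906 47.4599609375 46.28618240356445 1.605093240737915
R [218 224  20  19 277] mean [0.4533 0.2323] rect 453.521728515625 232.39064025878906 47.7444953918457 48.21488952636719 77.03184509277344
tub [246 168  27  27 567] mean [0.6086 0.1436] rect 608.2070922851562 142.95379638671875 77.94015502929688 77.03377532958984 0.47315868735313416
stake [377 257  11  11  99] mean [ 0.3704 -0.2315] rect 370.2574462890625 -231.23512268066406 30.201433181762695 30.69527244567871 0.28618624806404114
floor [334 233  16  16 202] mean [ 0.4354 -0.1051] rect 434.5489196777344 -106.49777221679688 44.91312026977539 44.37989044189453 81.48436737060547
holder [[ 0.433 -0.106  0.042]]
char [[ 0.625 -0.002  0.03 ]]
turq [[0.426 0.331 0.08 ]]
pink [[0.575 0.311 0.08 ]]
turq2 [[0.332 0.408 0.08 ]]
[[ 0.494 -0.065  0.042]
 [ 0.475 -0.168  0.042]
 [ 0.375 -0.146  0.042]
 [ 0.393 -0.046  0.042]] [ 0.43444608 -0.10627077  0.042     ]
[[172.02885602 323.30465048]
 [306.71510953 235.78964772]]
```

Emit:
{"api": "step_arm", "payload": {
  "motion": [
    [0.57,-0.35,0,0,0,0.26,0],
    [0.57,-0.35,0,0,0,0.26,0],
    [0.57,-0.35,0,0,0,0.26,0],
    [0.57,-0.35,0,0,0,0.26,0],
    [0.57,-0.35,0,0,0,0.26,0],
    [0.57,-0.35,0,0,0,0.26,0],
    [0.57,-0.35,0,0,0,0.26,0],
    [0.57,-0.35,0,0,0,0.26,0],
    [0.57,-0.35,0,0,0,0.26,0],
    [0.57,-0.35,0,0,0,0.26,0]
  ]
}}

```text
time: 2.3
tool_pos: [0.5211, 0.404, 0.2312]
tool_rot: [-0.0, -0.001, 1.0, 0.0]
contact_force: [-0.1, -0.2, -0.0]
gripper_width: 0.999
```

```bash
cat > shot.py <<'E'
from h import *
from plant import monitor, eyes
import sys,pickle
st=monitor.state(); f=eyes.grab_frame("wrist")
cv2.imwrite(f"pics/{sys.argv[1]}.png",f["pixels"][:,:,::-1]); pickle.dump((st,f),open(sys.argv[1]+".pkl","wb"))
print(st["time"],st["tool_pos"],st["tool_rot"],st["contact_force"],st["joint_pos"],st["gripper_width"])
E
python3 shot.py w1
```

```text
2.3 [0.52106261 0.4039695  0.23123447] [-2.46172281e-04 -1.07869389e-03  9.99999384e-01  8.74777365e-05] [-0.1120801  -0.23396982 -0.04176329] [ 5.46532485e-01  1.32484789e-01  1.52797640e+00  4.06620856e-04
  1.48146161e+00 -1.02645757e+00] 0.9990103023968804
```

View pics/w1.png

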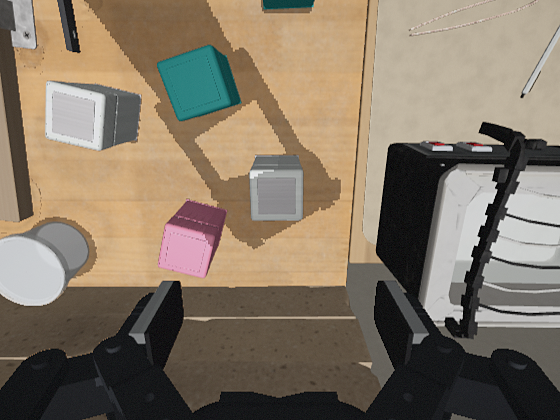

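The wrist picture shows the left silver tin with its top at about (276,193), the right silver tin at (75,114), and the pink (190,245) and turquoise (198,82) look-alikes. The choice of the silver tins is confirmed. Now I fit the lid corners.

```bash
python3 - <<'E'
from h import *
im=cv2.imread("pics/w1.png")
a=cv2.resize(im[140:240,230:330],None,fx=4,fy=4,interpolation=cv2.INTER_CUBIC)
b=cv2.resize(im[65:165,40:140],None,fx=4,fy=4,interpolation=cv2.INTER_CUBIC)
cv2.imwrite("pics/w1c.png",np.hstack([a,b]))
E
```

```text
(no output)
```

View pics/w1c.png

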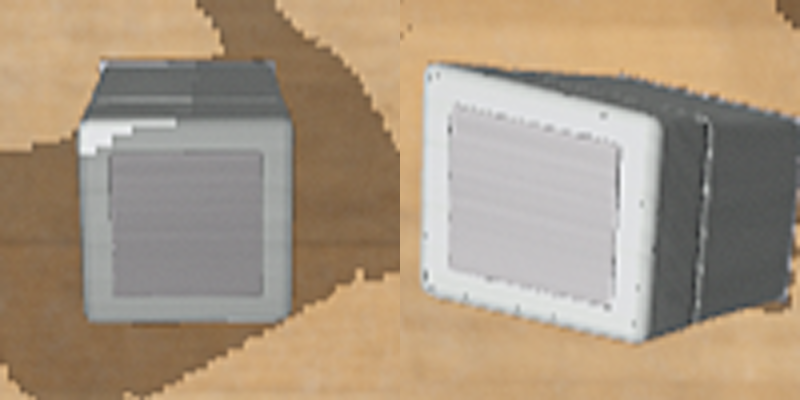

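```bash
cat > fit.py <<'E'
from h import *
import pickle
def report(tag,name,C,z):
    st,f=pickle.load(open(tag+".pkl","rb")); K,Rm,t=wristcam(f,st)
    P=unproj(K,Rm,t,np.array(C,float),z)[:,:2]
    e=np.roll(P,-1,0)-P; L=np.linalg.norm(e,axis=1)
    ang=np.degrees(np.arctan2(e[:,1],e[:,0])); a4=(ang+45)%90-45
    print(name,"centre",P.mean(0).round(4),"sides",(L*1000).round(1),"yaw",a4.round(1),a4.mean().round(2))
E
python3 - <<'E'
from fit import *
A=lambda c,o:np.array(c)/4+o-0.375
report("w1","L top",A([[78,118],[293,118],[292,322],[86,322]],[230,140]),.08)
report("w1","L lab",A([[111,150],[263,150],[265,297],[112,297]],[230,140]),.08)
report("w1","R top",A([[25,62],[262,122],[238,342],[22,295]],[40,65]),.08)
report("w1","R lab",A([[50,105],[220,148],[213,307],[47,268]],[40,65]),.08)
st,f=pickle.load(open("w1.pkl","rb")); print(f["hand_eye"])
E
```

```text
L top centre [0.5223 0.4016] sides [47.4 47.9 47.8 47.9] yaw [0.1 1.2 0.1 0.7] 0.52
L lab centre [0.5228 0.4017] sides [33.7 34.6 35.2 34.6] yaw [ 0.1  1.8  0.1 -0.7] 0.33
R top centre [0.4541 0.2318] sides [47.5 46.7 45.6 47.7] yaw [-13.9 -15.7 -12.6 -13.4] -13.89
R lab centre [0.4542 0.2309] sides [34.3 33.2 34.8 33.5] yaw [-14.  -12.6 -13.5 -13.4] -13.35
[[-5.59569489e-04 -9.44553430e-01 -3.28357283e-01  8.40004508e-02]
 [ 9.99999383e-01 -2.13604581e-04 -1.08969169e-03 -3.69334298e-04]
 [ 9.59133407e-04 -3.28357691e-01  9.44552967e-01 -1.42832732e-01]
 [ 0.00000000e+00  0.00000000e+00  0.00000000e+00  1.00000000e+00]]
```

Emit:
{"api": "step_arm", "payload": {
  "motion": [
    [0,-0.003,-0.08,0,0,0.004,0],
    [0,-0.003,-0.16,0,0,0.004,0],
    [0,-0.003,-0.24,0,0,0.004,0],
    [0,-0.003,-0.31,0,0,0.004,0],
    [0,-0.003,-0.36,0,0,0.004,0],
    [0,-0.003,-0.382,0,0,0.004,0],
    [0,-0.003,-0.382,0,0,0.004,0],
    [0,-0.003,-0.382,0,0,0.004,0]
  ]
}}

```text
time: 3.15
tool_pos: [0.5223, 0.4029, 0.0419]
tool_rot: [0.001, -0.004, 1.0, 0.001]
contact_force: [0.6, 0.3, 0.5]
gripper_width: 0.998
```

Emit:
{"api": "step_arm", "payload": {
  "motion": [
    [0,-0.002,-0.002,0,0,0,0],
    [0,-0.002,-0.002,0,0,0,100],
    [0,-0.002,-0.002,0,0,0,255],
    [0,-0.002,-0.002,0,0,0,255],
    [0,-0.002,-0.002,0,0,0,255],
    [0,-0.002,-0.002,0,0,0,255],
    [0,-0.002,-0.002,0,0,0,255],
    [0,-0.002,-0.002,0,0,0,255]
  ]
}}

```text
time: 3.95
tool_pos: [0.5224, 0.4014, 0.0404]
tool_rot: [0.001, -0.004, 1.0, 0.001]
contact_force: [-1.5, 1.1, 5.4]
gripper_width: 0.555
```

Emit:
{"api": "step_arm", "payload": {
  "motion": [
    [0,0,0.02,0,0,0,255],
    [0,0,0.06,0,0,0,255],
    [0,0,0.12,0,0,0,255],
    [0,0,0.17,0,0,0,255],
    [0,0,0.19,0,0,0,255],
    [0,0,0.2,0,0,0,255],
    [0,0,0.2,0,0,0,255],
    [0,0,0.2,0,0,0,255],
    [0,0,0.2,0,0,0,255],
    [0,0,0.2,0,0,0,255]
  ]
}}

```text
time: 4.95
tool_pos: [0.5213, 0.4004, 0.1378]
tool_rot: [-0.001, -0.004, 1.0, -0.001]
contact_force: [-0.3, 0.5, -6.9]
gripper_width: 0.555
```

Emit:
{"api": "step_arm", "payload": {
  "motion": [
    [0,0,0,0,0,0,255],
    [0,0,0,0,0,0,255],
    [0,0,0,0,0,0,255],
    [0,0,0,0,0,0,255],
    [0,0,0,0,0,0,255]
  ]
}}

```text
time: 5.45
tool_pos: [0.522, 0.4009, 0.1394]
tool_rot: [0.0, -0.004, 1.0, 0.0]
contact_force: [0.3, 0.1, -6.2]
gripper_width: 0.554
```

```bash
python3 shot.py w2
```

```text
5.45 [0.52195955 0.40085154 0.13940259] [ 6.95846345e-05 -3.61149435e-03  9.99993476e-01  2.36026181e-05] [ 0.27653832  0.14360654 -6.22293311] [ 5.41933569e-01  1.98042650e-01  1.61140404e+00 -3.17226985e-05
  1.33200228e+00 -1.03607826e+00] 0.5543278030341582
```

View pics/w2.png

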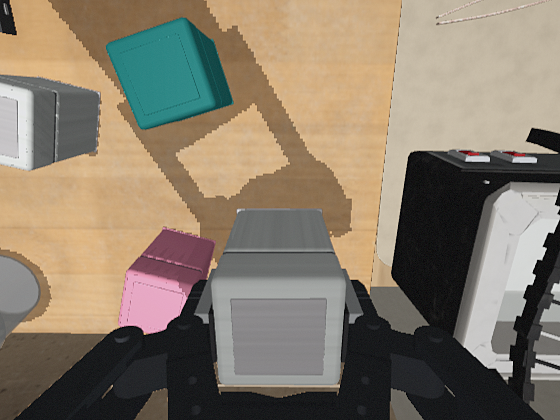

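Left tin: about 6.2 N, held square in the jaws. Setting it back down.

Emit:
{"api": "step_arm", "payload": {
  "motion": [
    [0,0,-0.03,0,0,0,255],
    [0,0,-0.08,0,0,0,255],
    [0,0,-0.13,0,0,0,255],
    [0,0,-0.165,0,0,0,255],
    [0,0,-0.18,0,0,0,255],
    [0,0,-0.19,0,0,0,255],
    [0,0,-0.194,0,0,0,255],
    [0,0,-0.197,0,0,0,255],
    [0,0,-0.198,0,0,0,255],
    [0,0,-0.198,0,0,0,255]
  ]
}}

```text
time: 6.5
tool_pos: [0.5224, 0.4011, 0.0412]
tool_rot: [0.001, -0.004, 1.0, 0.0]
contact_force: [-0.7, 0.1, -6.9]
gripper_width: 0.551
```

Emit:
{"api": "step_arm", "payload": {
  "motion": [
    [0,0,-0.001,0,0,0,255],
    [0,0,-0.002,0,0,0,255],
    [0,0,-0.003,0,0,0,255],
    [0,0,-0.003,0,0,0,255]
  ]
}}

```text
time: 6.9
tool_pos: [0.5224, 0.4012, 0.0403]
tool_rot: [0.0, -0.004, 1.0, 0.0]
contact_force: [-3.2, -1.3, 3.4]
gripper_width: 0.557
```

Emit:
{"api": "step_arm", "payload": {
  "motion": [
    [0,0,0,0,0,0,150],
    [0,0,0,0,0,0,0],
    [0,0,0,0,0,0,0],
    [0,0,0,0,0,0,0],
    [0,0,0,0,0,0,0],
    [0,0,0,0,0,0,0]
  ]
}}

```text
time: 7.5
tool_pos: [0.522, 0.4009, 0.0387]
tool_rot: [0.0, -0.004, 1.0, 0.0]
contact_force: [-0.3, 0.4, -0.3]
gripper_width: 0.996
```

Emit:
{"api": "step_arm", "payload": {
  "motion": [
    [0,0,0.06,0,0,0,0],
    [0,0,0.14,0,0,0,0],
    [0,0,0.24,0,0,0,0],
    [0,0,0.3,0,0,-0.05,0],
    [-0.05,-0.1,0.36,0,0,-0.1,0],
    [-0.1,-0.2,0.36,0,0,-0.163,0],
    [-0.136,-0.3,0.36,0,0,-0.163,0],
    [-0.136,-0.34,0.36,0,0,-0.163,0],
    [-0.136,-0.34,0.36,0,0,-0.163,0],
    [-0.136,-0.34,0.36,0,0,-0.163,0]
  ]
}}

```text
time: 8.5
tool_pos: [0.454, 0.2304, 0.2191]
tool_rot: [0.0, 0.119, 0.993, 0.0]
contact_force: [-0.4, -0.3, 0.3]
gripper_width: 1.002
```

Emit:
{"api": "step_arm", "payload": {
  "motion": [
    [0,0,0,0,0,0,0],
    [0,0,0,0,0,0,0],
    [0,0,0,0,0,0,0]
  ]
}}

```text
time: 8.8
tool_pos: [0.4541, 0.2316, 0.2186]
tool_rot: [-0.0, 0.118, 0.993, -0.0]
contact_force: [0.3, -0.0, 0.7]
gripper_width: 0.999
```

```bash
python3 shot.py w3
```

```text
8.8 [0.45405257 0.23163628 0.21864133] [-2.12661195e-04  1.17759172e-01  9.93042159e-01 -5.16679037e-05] [ 0.30940036 -0.03623175  0.70175418] [ 3.25599631e-01 -2.19664264e-01  1.89029700e+00  8.96682354e-05
  1.47138842e+00 -1.00913951e+00] 0.9987721142931574
```

View pics/w3.png

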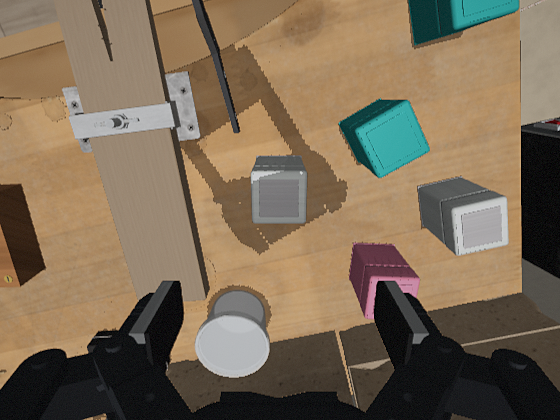

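```bash
python3 - <<'E'
from fit import *
im=cv2.imread("pics/w3.png")
cv2.imwrite("pics/w3c.png",cv2.resize(im[145:235,235:325],None,fx=5,fy=5,interpolation=cv2.INTER_CUBIC))
st,f=pickle.load(open("w3.pkl","rb")); K,Rm,t=wristcam(f,st)
for z in [0,.05,.1,.15]: print(z,unproj(K,Rm,t,[237,130],z).round(3),unproj(*cal("top"),[240,253],z).round(3))
# fits
A=lambda c,o:np.array(c)/4+o-0.375
E
```

```text
0 [[0.395 0.201 0.   ]] [[0.395 0.202 0.   ]]
0.05 [[0.392 0.208 0.05 ]] [[0.395 0.198 0.05 ]]
0.1 [[0.389 0.215 0.1  ]] [[0.396 0.193 0.1  ]]
0.15 [[0.386 0.222 0.15 ]] [[0.396 0.189 0.15 ]]
```

View pics/w3c.png

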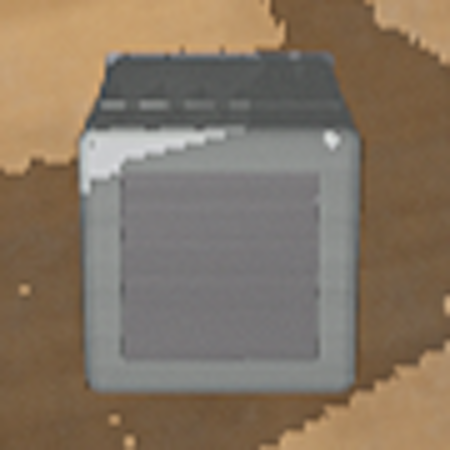

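```bash
python3 - <<'E'
from fit import *
report("w3","R",np.array([[80,130],[360,131],[356,390],[90,390]])/5+[235,145]-.4,.08)
E
```

```text
R centre [0.4536 0.2317] sides [47.3 46.8 47.4 47. ] yaw [-13.8 -12.9 -13.5 -12.9] -13.27
```

Emit:
{"api": "step_arm", "payload": {
  "motion": [
    [0,0,-0.08,0,0,0,0],
    [0,0,-0.16,0,0,0,0],
    [0,0,-0.24,0,0,0,0],
    [0,0,-0.3,0,0,0,0],
    [0,0,-0.34,0,0,0,0],
    [0,0,-0.358,0,0,0,0],
    [0,0,-0.358,0,0,0,0],
    [0,0,-0.358,0,0,0,0]
  ]
}}

```text
time: 9.65
tool_pos: [0.4548, 0.2313, 0.0409]
tool_rot: [0.001, 0.118, 0.993, 0.0]
contact_force: [0.0, -0.3, 1.0]
gripper_width: 0.998
```

Emit:
{"api": "step_arm", "payload": {
  "motion": [
    [0,0,0,0,0,0,100],
    [0,0,0,0,0,0,255],
    [0,0,0,0,0,0,255],
    [0,0,0,0,0,0,255],
    [0,0,0,0,0,0,255],
    [0,0,0,0,0,0,255],
    [0,0,0,0,0,0,255]
  ]
}}

```text
time: 10.35
tool_pos: [0.4549, 0.2313, 0.0411]
tool_rot: [0.001, 0.118, 0.993, 0.001]
contact_force: [-0.1, 0.8, 5.5]
gripper_width: 0.555
```

Emit:
{"api": "step_arm", "payload": {
  "motion": [
    [0,0,0.02,0,0,0,255],
    [0,0,0.06,0,0,0,255],
    [0,0,0.12,0,0,0,255],
    [0,0,0.17,0,0,0,255],
    [0,0,0.19,0,0,0,255],
    [0,0,0.2,0,0,0,255],
    [0,0,0.2,0,0,0,255],
    [0,0,0.2,0,0,0,255],
    [0,0,0.2,0,0,0,255],
    [0,0,0.2,0,0,0,255]
  ]
}}

```text
time: 11.35
tool_pos: [0.4533, 0.2306, 0.1386]
tool_rot: [-0.001, 0.118, 0.993, -0.0]
contact_force: [-0.7, 0.0, -3.2]
gripper_width: 0.554
```

Emit:
{"api": "step_arm", "payload": {
  "motion": [
    [0,0,0,0,0,0,255],
    [0,0,0,0,0,0,255],
    [0,0,0,0,0,0,255],
    [0,0,0,0,0,0,255],
    [0,0,0,0,0,0,255]
  ]
}}

```text
time: 11.85
tool_pos: [0.454, 0.2309, 0.1399]
tool_rot: [0.0, 0.118, 0.993, 0.0]
contact_force: [0.2, -0.2, -2.3]
gripper_width: 0.555
```

```bash
python3 shot.py w4
```

```text
11.85 [0.45395943 0.23085726 0.13987592] [6.17836183e-05 1.18353453e-01 9.92971528e-01 2.58578967e-05] [ 0.23441424 -0.20588852 -2.31888631] [ 3.24246955e-01 -1.52956775e-01  1.96746680e+00 -6.41724682e-06
  1.32694882e+00 -1.00928479e+00] 0.5553026659273925
```

Right: about 2.3 N, so the left tin (6.2 N) is the heavier. Setting the right tin back down.

Emit:
{"api": "step_arm", "payload": {
  "motion": [
    [0,0,-0.03,0,0,0,255],
    [0,0,-0.08,0,0,0,255],
    [0,0,-0.13,0,0,0,255],
    [0,0,-0.165,0,0,0,255],
    [0,0,-0.18,0,0,0,255],
    [0,0,-0.19,0,0,0,255],
    [0,0,-0.195,0,0,0,255],
    [0,0,-0.198,0,0,0,255],
    [0,0,-0.2,0,0,0,255],
    [0,0,-0.2,0,0,0,255]
  ]
}}

```text
time: 12.9
tool_pos: [0.4547, 0.2311, 0.0411]
tool_rot: [0.001, 0.118, 0.993, 0.0]
contact_force: [-1.9, 0.4, 2.7]
gripper_width: 0.556
```

Emit:
{"api": "step_arm", "payload": {
  "motion": [
    [0,0,0,0,0,0,255],
    [0,0,-0.001,0,0,0,255],
    [0,0,-0.001,0,0,0,255]
  ]
}}

```text
time: 13.2
tool_pos: [0.4547, 0.2311, 0.0411]
tool_rot: [0.001, 0.118, 0.993, 0.0]
contact_force: [-4.5, -1.4, 8.8]
gripper_width: 0.554
```

Standing on the bench; release, rise, and check.

Emit:
{"api": "step_arm", "payload": {
  "motion": [
    [0,0,0,0,0,0,150],
    [0,0,0,0,0,0,0],
    [0,0,0,0,0,0,0],
    [0,0,0,0,0,0,0],
    [0,0,0,0,0,0,0],
    [0,0,0,0,0,0,0]
  ]
}}

```text
time: 13.8
tool_pos: [0.4539, 0.2308, 0.0391]
tool_rot: [-0.0, 0.118, 0.993, -0.0]
contact_force: [-0.5, 0.5, 0.6]
gripper_width: 1.004
```

Emit:
{"api": "step_arm", "payload": {
  "motion": [
    [0,0,0.06,0,0,0,0],
    [0,0,0.14,0,0,0,0],
    [0,0,0.24,0,0,0,0],
    [0,0,0.3,0,0,0.05,0],
    [0.05,0.1,0.36,0,0,0.1,0],
    [0.1,0.2,0.36,0,0,0.163,0],
    [0.136,0.3,0.36,0,0,0.163,0],
    [0.136,0.34,0.36,0,0,0.163,0],
    [0.136,0.34,0.36,0,0,0.163,0],
    [0.136,0.34,0.36,0,0,0.163,0]
  ]
}}

```text
time: 14.8
tool_pos: [0.5216, 0.4013, 0.2184]
tool_rot: [-0.001, -0.004, 1.0, -0.001]
contact_force: [0.7, -0.1, -0.7]
gripper_width: 0.997
```

Emit:
{"api": "step_arm", "payload": {
  "motion": [
    [0,0,0,0,0,0,0],
    [0,0,0,0,0,0,0]
  ]
}}

```text
time: 15.0
tool_pos: [0.5219, 0.3997, 0.2194]
tool_rot: [0.0, -0.003, 1.0, -0.0]
contact_force: [-0.1, -0.1, -0.3]
gripper_width: 1.002
```

```bash
python3 shot.py w5;python3 - <<'E'
from h import *
im=cv2.imread("pics/w5.png")
cv2.imwrite("pics/w5c.png",np.hstack([cv2.resize(im[145:235,235:325],None,fx=5,fy=5,interpolation=cv2.INTER_CUBIC),im[:,:340][:420]][:1]))
E
```

```text
15.0 [0.52185197 0.39972668 0.21943537] [ 2.62969529e-05 -3.01573722e-03  9.99995449e-01 -7.49906827e-05] [-0.05052415 -0.07491876 -0.26901523] [ 5.40596660e-01  1.34848154e-01  1.54513962e+00 -1.56690320e-04
  1.46163650e+00 -1.03621408e+00] 1.0017162954803454
```

View pics/w5.png

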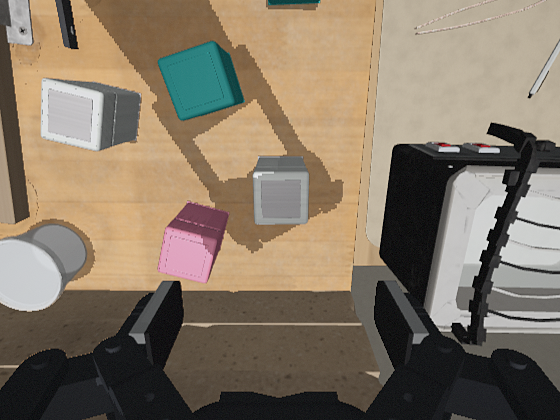

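View pics/w5c.png

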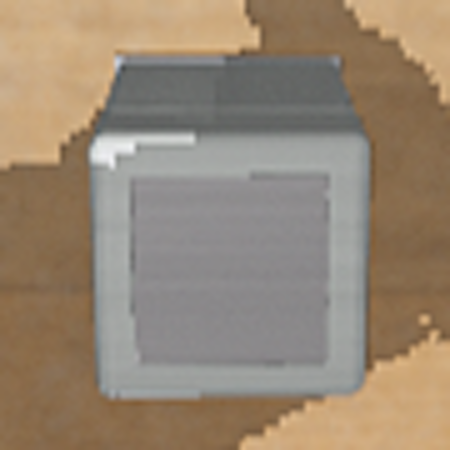

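```bash
python3 - <<'E'
from fit import *
report("w5","L",np.array([[91,135],[370,135],[364,397],[100,397]])/5+[235,145]-.4,.08)
E
```

```text
L centre [0.5226 0.4012] sides [47.3 47.6 47.2 47.6] yaw [0.3 0.7 0.3 0.8] 0.55
```

Emit:
{"api": "step_arm", "payload": {
  "motion": [
    [0,0.002,-0.08,0,0,0,0],
    [0,0.002,-0.16,0,0,0,0],
    [0,0.002,-0.24,0,0,0,0],
    [0,0.002,-0.3,0,0,0,0],
    [0,0.002,-0.34,0,0,0,0],
    [0,0.002,-0.356,0,0,0,0],
    [0,0.002,-0.356,0,0,0,0],
    [0,0.002,-0.356,0,0,0,0]
  ]
}}

```text
time: 15.85
tool_pos: [0.5229, 0.4021, 0.043]
tool_rot: [0.001, -0.003, 1.0, 0.001]
contact_force: [0.1, 0.5, 0.5]
gripper_width: 0.998
```

Emit:
{"api": "step_arm", "payload": {
  "motion": [
    [0,0,-0.002,0,0,0,100],
    [0,0,-0.002,0,0,0,255],
    [0,0,-0.002,0,0,0,255],
    [0,0,-0.002,0,0,0,255],
    [0,0,-0.002,0,0,0,255],
    [0,0,-0.002,0,0,0,255],
    [0,0,-0.002,0,0,0,255]
  ]
}}

```text
time: 16.55
tool_pos: [0.5227, 0.402, 0.0417]
tool_rot: [0.001, -0.004, 1.0, 0.0]
contact_force: [0.0, -2.4, 5.7]
gripper_width: 0.558
```

Emit:
{"api": "step_arm", "payload": {
  "motion": [
    [0,0,0.02,0,0,0,255],
    [0,0,0.07,0,0,0,255],
    [0,0,0.14,0,0,0,255],
    [0,0,0.22,0,0,0,255],
    [0,0,0.3,0,0,0,255],
    [0,0,0.36,0,0,0,255],
    [0,0,0.4,0,0,0,255],
    [0,0,0.4,0,0,0,255]
  ]
}}

```text
time: 17.35
tool_pos: [0.5227, 0.4027, 0.2434]
tool_rot: [0.002, -0.004, 1.0, 0.001]
contact_force: [0.8, -0.3, -5.0]
gripper_width: 0.553
```

Emit:
{"api": "step_arm", "payload": {
  "motion": [
    [-0.01,-0.06,0,0,0,-0.02,255],
    [-0.03,-0.16,0,0,0,-0.04,255],
    [-0.05,-0.26,0,0,0,-0.06,255],
    [-0.07,-0.36,0,0,0,-0.08,255],
    [-0.09,-0.46,0,0,0,-0.1,255],
    [-0.11,-0.56,0,0,0,-0.12,255],
    [-0.12,-0.66,0,0,0,-0.126,255],
    [-0.124,-0.75,0,0,0,-0.126,255],
    [-0.124,-0.8,0,0,0,-0.126,255],
    [-0.124,-0.8,0,0,0,-0.126,255]
  ]
}}

```text
time: 18.35
tool_pos: [0.4583, -0.0008, 0.2371]
tool_rot: [-0.002, 0.093, 0.996, -0.0]
contact_force: [0.0, 2.3, -5.7]
gripper_width: 0.557
```

Emit:
{"api": "step_arm", "payload": {
  "motion": [
    [0,0,0,0,0,0,255],
    [0,0,0,0,0,0,255],
    [0,0,0,0,0,0,255]
  ]
}}

```text
time: 18.65
tool_pos: [0.4596, 0.0029, 0.2394]
tool_rot: [-0.001, 0.09, 0.996, 0.0]
contact_force: [-0.1, 0.6, -6.7]
gripper_width: 0.555
```

```bash
python3 shot.py w6
```

```text
18.65 [0.45958518 0.00289852 0.23941897] [-7.35905025e-04  8.99015330e-02  9.95950368e-01  1.93226799e-04] [-0.05489703  0.55970767 -6.70205398] [-1.56027510e-01 -3.64799547e-01  1.97131963e+00  2.88705706e-04
  1.53656667e+00 -1.54678773e+00] 0.5553622264888747
```

View pics/w6.png

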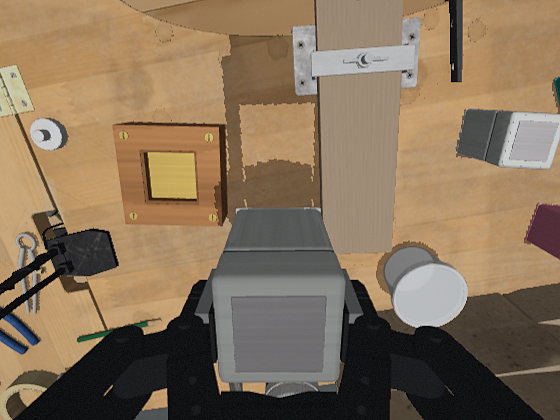

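```bash
python3 - <<'E'
from h import *
im=cv2.imread("pics/w6.png")
cv2.imwrite("pics/w6c.png",cv2.resize(im[112:236,105:240],None,fx=5.5,fy=5.5,interpolation=cv2.INTER_CUBIC)[:600])
cv2.imwrite("pics/w6d.png",cv2.resize(im[200:400,200:360],None,fx=3,fy=3,interpolation=cv2.INTER_CUBIC))
E
```

```text
(no output)
```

View pics/w6c.png

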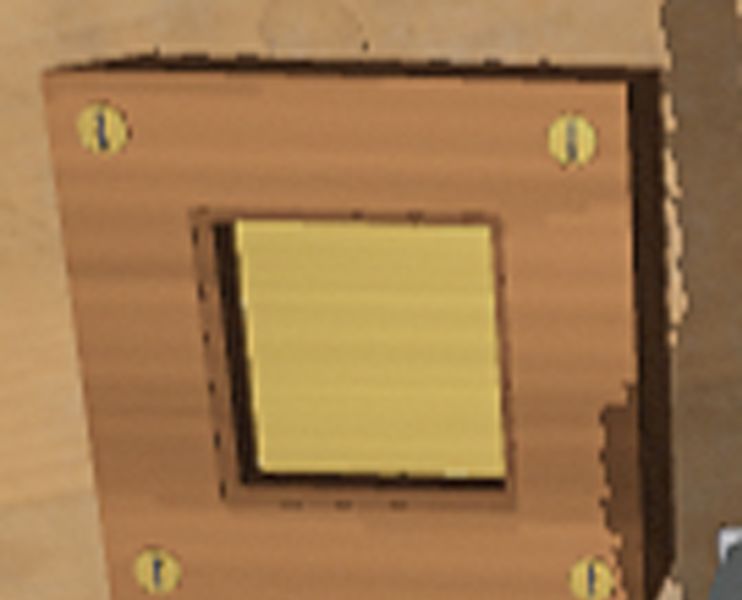

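View pics/w6d.png

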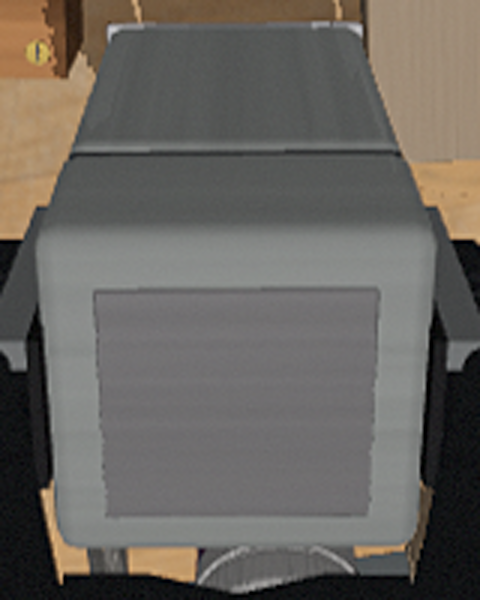

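```bash
python3 - <<'E'
from fit import *
B=lambda c:np.array(c)/5.5+[105,112]-.41
report("w6","screws",B([[103,128],[572,140],[592,578],[157,572]]),.042)
report("w6","bevel",B([[190,210],[500,217],[515,507],[225,499]]),.042)
st,f=pickle.load(open("w6.pkl","rb"));z=st["tool_pos"][2]
D=lambda c:np.array(c)/3+200-.33
report("w6","tin label",D([[94,289],[379,290],[370,516],[106,517]]),z+.0385)
report("w6","tin top",D([[38,226],[437,226],[416,546],[60,546]]),z+.0385)
K,Rm,t=wristcam(f,st)
P=unproj(K,Rm,t,D([[110,27],[362,27]]),z-.0415);print("bottom near edge mid",P.mean(0),P)
print("tcp",st["tool_pos"], "yaw",2*np.degrees(np.arctan2(-st["tool_rot"][1],st["tool_rot"][2])))
E
```

```text
screws centre [ 0.4351 -0.107 ] sides [84.  83.6 84.4 84.5] yaw [-11.8 -11.6 -11.2 -11.8] -11.59
bevel centre [ 0.4349 -0.1067] sides [56.3 55.4 55.5 55. ] yaw [-11.6 -12.  -12.  -11.1] -11.67
tin label centre [0.4605 0.0025] sides [33.9 34.  34.4 34.3] yaw [-10.6  -9.7 -10.  -10.4] -10.16
tin top centre [0.4587 0.0029] sides [46.4 47.6 46.9 47.6] yaw [-10.3 -10.  -10.3 -10.5] -10.28
bottom near edge mid [0.43736674 0.00648739 0.19791897] [[ 0.4330356  -0.01725827  0.19791897]
 [ 0.44169787  0.03023305  0.19791897]]
tcp [0.45958518 0.00289852 0.23941897] yaw -10.315887766029256
```

Emit:
{"api": "step_arm", "payload": {
  "motion": [
    [-0.02,-0.06,0,0,0,-0.015,255],
    [-0.04,-0.14,-0.04,0,0,-0.015,255],
    [-0.05,-0.2,-0.1,0,0,-0.015,255],
    [-0.05,-0.219,-0.18,0,0,-0.015,255],
    [-0.05,-0.219,-0.24,0,0,-0.015,255],
    [-0.05,-0.219,-0.26,0,0,-0.015,255],
    [-0.05,-0.219,-0.27,0,0,-0.015,255],
    [-0.05,-0.219,-0.27,0,0,-0.015,255],
    [-0.05,-0.219,-0.27,0,0,-0.015,255],
    [-0.05,-0.219,-0.27,0,0,-0.015,255]
  ]
}}

```text
time: 19.7
tool_pos: [0.4363, -0.1079, 0.1074]
tool_rot: [0.002, 0.102, 0.995, -0.001]
contact_force: [-0.5, -0.1, -6.0]
gripper_width: 0.555
```

Emit:
{"api": "step_arm", "payload": {
  "motion": [
    [0,0,0,0,0,0,255],
    [0,0,0,0,0,0,255],
    [0,0,0,0,0,0,255],
    [0,0,0,0,0,0,255]
  ]
}}

```text
time: 20.1
tool_pos: [0.4349, -0.1077, 0.1054]
tool_rot: [0.0, 0.102, 0.995, -0.0]
contact_force: [0.1, 0.7, -5.7]
gripper_width: 0.556
```

```bash
python3 shot.py w7
```

```text
20.1 [ 0.43493052 -0.10767957  0.1053825 ] [ 6.51362931e-05  1.01993412e-01  9.94785072e-01 -2.09817220e-05] [ 0.10820151  0.66789769 -5.67302354] [-4.09066705e-01 -2.76919055e-01  2.13263496e+00 -6.74514488e-07
  1.28573988e+00 -1.77552069e+00] 0.5557695328049894
```

View pics/w7.png

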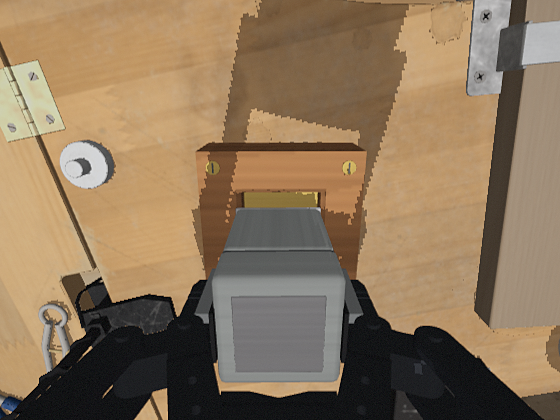

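```bash
python3 - <<'E'
from h import *
im=cv2.imread("pics/w7.png")
cv2.imwrite("pics/w7c.png",cv2.resize(im[140:260,190:375],None,fx=4,fy=4,interpolation=cv2.INTER_CUBIC))
E
```

```text
(no output)
```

View pics/w7c.png

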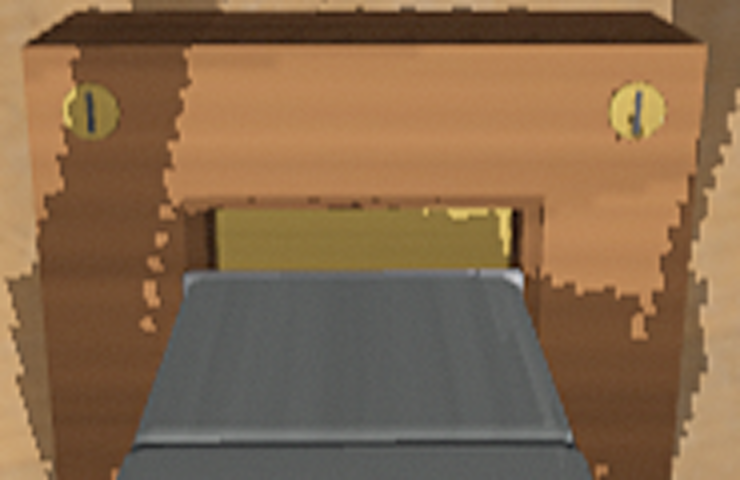

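```bash
python3 - <<'E'
from fit import *
st,f=pickle.load(open("w7.pkl","rb"));K,Rm,t=wristcam(f,st);z=st["tool_pos"][2]
yaw=np.radians(-11.68); ex=np.array([np.cos(yaw),np.sin(yaw)]); ey=np.array([-np.sin(yaw),np.cos(yaw)])
C=lambda c:np.array(c)/4+[190,140]-.375
def m(n,pts,zz,off):
    P=unproj(K,Rm,t,C(pts),zz)[:,:2]; c=P.mean(0)+ex*off; d=P[1]-P[0]
    print(n,"centre",c.round(4),"in tool axes from TCP",np.round([(c-st["tool_pos"][:2])@ex*1000,(c-st["tool_pos"][:2])@ey*1000],1),"yaw",np.degrees(np.arctan2(-d[0],d[1])).round(2),"len",np.linalg.norm(d)*1e3)
m("screws",[[91,111],[637,110]],.042,.0421)
m("outer",[[24,45],[707,44]],.042,.052)
m("mouth",[[182,199],[547,198]],.042,.0285)
m("tinbot",[[185,275],[524,273]],z-.0415,.024)
E
```

```text
screws centre [ 0.4352 -0.1067] in tool axes from TCP [0. 1.] yaw -11.62 len 84.1693849991726
outer centre [ 0.435  -0.1065] in tool axes from TCP [-0.2  1.2] yaw -11.65 len 103.6084175916426
mouth centre [ 0.4356 -0.1067] in tool axes from TCP [0.5 1.1] yaw -11.56 len 57.51053215523084
tinbot centre [ 0.436  -0.1084] in tool axes from TCP [ 1.2 -0.5] yaw -11.37 len 48.670128999196066
```

Emit:
{"api": "step_arm", "payload": {
  "motion": [
    [-0.0015,0.0036,0,0,0,0,255],
    [-0.0015,0.0036,-0.01,0,0,0,255],
    [-0.0015,0.0036,-0.02,0,0,0,255],
    [-0.0015,0.0036,-0.03,0,0,0,255],
    [-0.0015,0.0036,-0.034,0,0,0,255],
    [-0.0015,0.0036,-0.034,0,0,0,255],
    [-0.0015,0.0036,-0.034,0,0,0,255],
    [-0.0015,0.0036,-0.034,0,0,0,255]
  ]
}}

```text
time: 20.95
tool_pos: [0.4344, -0.106, 0.0886]
tool_rot: [0.0, 0.102, 0.995, -0.0]
contact_force: [-0.4, 0.2, -5.4]
gripper_width: 0.557
```

```bash
python3 shot.py w8;  python3 - <<'E'
from h import *
im=cv2.imread("pics/w8.png")
cv2.imwrite("pics/w8c.png",cv2.resize(im[140:260,190:375],None,fx=4,fy=4,interpolation=cv2.INTER_CUBIC))
E
```

```text
20.95 [ 0.43439313 -0.10596442  0.08857872] [ 2.49872690e-04  1.01987587e-01  9.94785637e-01 -8.18581656e-05] [-0.43445248  0.20065224 -5.44983409] [-4.05977921e-01 -2.56615474e-01  2.14679728e+00 -7.07341069e-06
  1.25088502e+00 -1.77244157e+00] 0.5569939197197421
```

View pics/w8c.png

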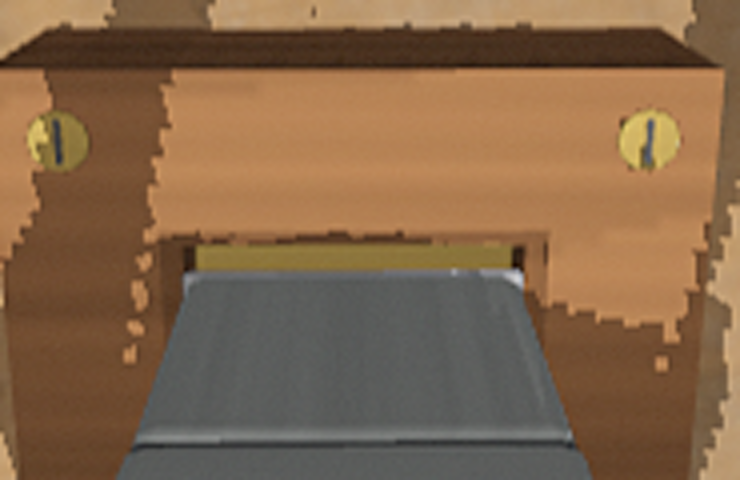

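```bash
python3 - <<'E'
from fit import *
st,f=pickle.load(open("w8.pkl","rb"));K,Rm,t=wristcam(f,st);z=st["tool_pos"][2]
yaw=np.radians(-11.68); ex=np.array([np.cos(yaw),np.sin(yaw)]); ey=np.array([-np.sin(yaw),np.cos(yaw)])
C=lambda c:np.array(c)/4+[190,140]-.375
def m(n,pts,zz,off):
    P=unproj(K,Rm,t,C(pts),zz)[:,:2]; c=P.mean(0)+ex*off
    print(n,np.round([(c-st["tool_pos"][:2])@ex*1000,(c-st["tool_pos"][:2])@ey*1000],1))
m("screws",[[58,141],[649,140]],.042,.0421)
m("outer",[[-18,68],[724,68]],.042,.052)
m("mouth",[[157,236],[549,235]],.042,.0285)
m("tinbot",[[184,275],[524,273]],z-.0415,.024)
E
```

```text
screws [ 1.  -0.6]
outer [ 0.5 -0.7]
mouth [ 1.5 -0.7]
tinbot [ 1.2 -0.6]
```

Emit:
{"api": "step_arm", "payload": {
  "motion": [
    [0,0,-0.004,0,0,0,255],
    [0,0,-0.008,0,0,0,255],
    [0,0,-0.012,0,0,0,255],
    [0,0,-0.016,0,0,0,255],
    [0,0,-0.018,0,0,0,255],
    [0,0,-0.018,0,0,0,255]
  ]
}}

```text
time: 21.6
tool_pos: [0.434, -0.1058, 0.079]
tool_rot: [-0.0, 0.102, 0.995, 0.0]
contact_force: [0.0, -0.7, -6.8]
gripper_width: 0.557
```

Emit:
{"api": "step_arm", "payload": {
  "motion": [
    [0,0,-0.002,0,0,0,255],
    [0,0,-0.004,0,0,0,255],
    [0,0,-0.006,0,0,0,255],
    [0,0,-0.006,0,0,0,255]
  ]
}}

```text
time: 22.0
tool_pos: [0.4341, -0.1058, 0.0761]
tool_rot: [-0.0, 0.102, 0.995, 0.0]
contact_force: [-1.0, -0.5, -6.3]
gripper_width: 0.554
```

Emit:
{"api": "step_arm", "payload": {
  "motion": [
    [0,0,-0.002,0,0,0,255],
    [0,0,-0.004,0,0,0,255],
    [0,0,-0.004,0,0,0,255]
  ]
}}

```text
time: 22.3
tool_pos: [0.434, -0.1058, 0.0741]
tool_rot: [-0.0, 0.102, 0.995, 0.0]
contact_force: [-0.3, 0.6, -6.7]
gripper_width: 0.553
```

Emit:
{"api": "step_arm", "payload": {
  "motion": [
    [0,0,-0.002,0,0,0,255],
    [0,0,-0.004,0,0,0,255],
    [0,0,-0.004,0,0,0,255]
  ]
}}

```text
time: 22.6
tool_pos: [0.4343, -0.1059, 0.0726]
tool_rot: [0.0, 0.102, 0.995, 0.0]
contact_force: [-0.8, -0.1, -3.1]
gripper_width: 0.557
```

Emit:
{"api": "step_arm", "payload": {
  "motion": [
    [0,0,-0.002,0,0,0,255],
    [0,0,-0.004,0,0,0,255],
    [0,0,-0.004,0,0,0,255]
  ]
}}

```text
time: 22.9
tool_pos: [0.4345, -0.1059, 0.071]
tool_rot: [0.0, 0.102, 0.995, -0.0]
contact_force: [-2.3, 1.4, 2.7]
gripper_width: 0.558
```

Emit:
{"api": "step_arm", "payload": {
  "motion": [
    [0,0,-0.002,0,0,0,255],
    [0,0,-0.004,0,0,0,255],
    [0,0,-0.004,0,0,0,255]
  ]
}}

```text
time: 23.2
tool_pos: [0.4344, -0.1059, 0.0684]
tool_rot: [0.0, 0.102, 0.995, -0.0]
contact_force: [-1.4, 0.9, 2.4]
gripper_width: 0.553
```

Emit:
{"api": "step_arm", "payload": {
  "motion": [
    [0,0,-0.002,0,0,0,255],
    [0,0,-0.004,0,0,0,255],
    [0,0,-0.004,0,0,0,255]
  ]
}}

```text
time: 23.5
tool_pos: [0.4344, -0.1059, 0.0663]
tool_rot: [0.0, 0.102, 0.995, -0.0]
contact_force: [-1.8, 1.5, 1.0]
gripper_width: 0.555
```

Emit:
{"api": "step_arm", "payload": {
  "motion": [
    [0,0,-0.002,0,0,0,255],
    [0,0,-0.004,0,0,0,255],
    [0,0,-0.004,0,0,0,255]
  ]
}}

```text
time: 23.8
tool_pos: [0.4343, -0.1059, 0.0642]
tool_rot: [0.0, 0.102, 0.995, -0.0]
contact_force: [-0.7, 1.5, 2.5]
gripper_width: 0.557
```

Emit:
{"api": "step_arm", "payload": {
  "motion": [
    [0,0,-0.002,0,0,0,255],
    [0,0,-0.004,0,0,0,255],
    [0,0,-0.004,0,0,0,255]
  ]
}}

```text
time: 24.1
tool_pos: [0.4343, -0.1059, 0.0622]
tool_rot: [0.0, 0.102, 0.995, -0.0]
contact_force: [-0.3, -0.3, 0.5]
gripper_width: 0.557
```

Emit:
{"api": "step_arm", "payload": {
  "motion": [
    [0,0,-0.001,0,0,0,255],
    [0,0,-0.002,0,0,0,255],
    [0,0,-0.002,0,0,0,255]
  ]
}}

```text
time: 24.4
tool_pos: [0.4343, -0.1059, 0.0613]
tool_rot: [0.0, 0.102, 0.995, -0.0]
contact_force: [-0.4, 1.0, 1.7]
gripper_width: 0.559
```

Emit:
{"api": "step_arm", "payload": {
  "motion": [
    [0,0,-0.001,0,0,0,255],
    [0,0,-0.002,0,0,0,255],
    [0,0,-0.002,0,0,0,255]
  ]
}}

```text
time: 24.7
tool_pos: [0.4343, -0.1059, 0.0603]
tool_rot: [0.0, 0.102, 0.995, -0.0]
contact_force: [0.7, 1.0, 2.6]
gripper_width: 0.556
```

Emit:
{"api": "step_arm", "payload": {
  "motion": [
    [0,0,-0.001,0,0,0,255],
    [0,0,-0.002,0,0,0,255],
    [0,0,-0.002,0,0,0,255]
  ]
}}

```text
time: 25.0
tool_pos: [0.4343, -0.1059, 0.0597]
tool_rot: [0.0, 0.102, 0.995, -0.0]
contact_force: [-1.1, 1.6, 4.7]
gripper_width: 0.558
```

Emit:
{"api": "step_arm", "payload": {
  "motion": [
    [0,0,-0.001,0,0,0,255],
    [0,0,-0.001,0,0,0,255],
    [0,0,-0.001,0,0,0,255]
  ]
}}

```text
time: 25.3
tool_pos: [0.4344, -0.106, 0.0595]
tool_rot: [0.0, 0.102, 0.995, -0.0]
contact_force: [-1.7, 0.8, 6.5]
gripper_width: 0.558
```

Emit:
{"api": "step_arm", "payload": {
  "motion": [
    [0,0,-0.001,0,0,0,255],
    [0,0,-0.001,0,0,0,255],
    [0,0,-0.001,0,0,0,255]
  ]
}}

```text
time: 25.6
tool_pos: [0.4345, -0.106, 0.0593]
tool_rot: [-0.0, 0.102, 0.995, -0.0]
contact_force: [-2.1, 2.1, 8.5]
gripper_width: 0.56
```

Emit:
{"api": "step_arm", "payload": {
  "motion": [
    [0,0,-0.001,0,0,0,255],
    [0,0,-0.002,0,0,0,255],
    [0,0,-0.002,0,0,0,255],
    [0,0,-0.002,0,0,0,255]
  ]
}}

```text
time: 26.0
tool_pos: [0.4345, -0.106, 0.0589]
tool_rot: [-0.0, 0.102, 0.995, -0.0]
contact_force: [-4.8, 1.6, 12.2]
gripper_width: 0.556
```

Emit:
{"api": "step_arm", "payload": {
  "motion": [
    [0,0,0,0,0,0,150],
    [0,0,0.001,0,0,0,60],
    [0,0,0.002,0,0,0,0],
    [0,0,0.003,0,0,0,0],
    [0,0,0.004,0,0,0,0],
    [0,0,0.004,0,0,0,0],
    [0,0,0.004,0,0,0,0]
  ]
}}

```text
time: 26.7
tool_pos: [0.4341, -0.1059, 0.0592]
tool_rot: [-0.0, 0.102, 0.995, -0.0]
contact_force: [-0.4, -0.4, -0.8]
gripper_width: 0.998
```

Emit:
{"api": "step_arm", "payload": {
  "motion": [
    [0,0,0.02,0,0,0,0],
    [0,0,0.06,0,0,0,0],
    [0,0,0.12,0,0,0,0],
    [0,0,0.18,0,0,0,0],
    [0,0,0.26,0,0,0,0],
    [0,0,0.32,0,0,0,0],
    [0,0,0.34,0,0,0,0],
    [0,0,0.34,0,0,0,0],
    [0,0,0.34,0,0,0,0],
    [0,0,0.34,0,0,0,0]
  ]
}}

```text
time: 27.7
tool_pos: [0.4331, -0.1054, 0.2269]
tool_rot: [-0.002, 0.102, 0.995, 0.001]
contact_force: [-0.4, -0.4, -0.8]
gripper_width: 0.996
```

```bash
python3 shot.py w9; python3 - <<'E'
from h import *
from plant import eyes
for c in ["scene","top"]:
    cv2.imwrite(f"pics/{c}9.png",eyes.grab_frame(c)["pixels"][:,:,::-1])
a=cv2.imread("pics/scene9.png")[160:310,190:390]; cv2.imwrite("pics/scene9c.png",cv2.resize(a,None,fx=4,fy=4,interpolation=cv2.INTER_CUBIC))
E
```

```text
27.7 [ 0.43311487 -0.10541313  0.22690618] [-1.91617130e-03  1.01968179e-01  9.94785636e-01  5.96833470e-04] [-0.35698214 -0.44242184 -0.78478707] [-4.05973600e-01 -3.94439055e-01  2.01389709e+00 -7.55265908e-06
  1.52614855e+00 -1.77247773e+00] 0.9956568508960214
```

View pics/w9.png

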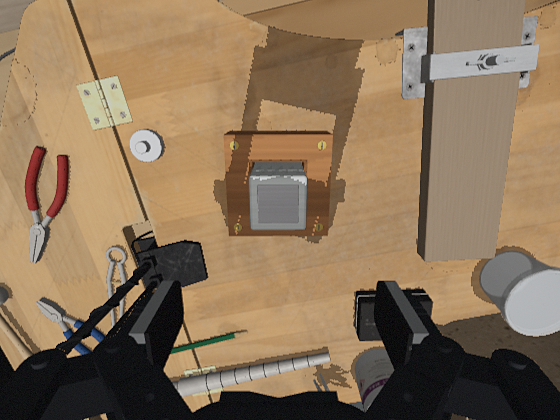

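View pics/scene9c.png

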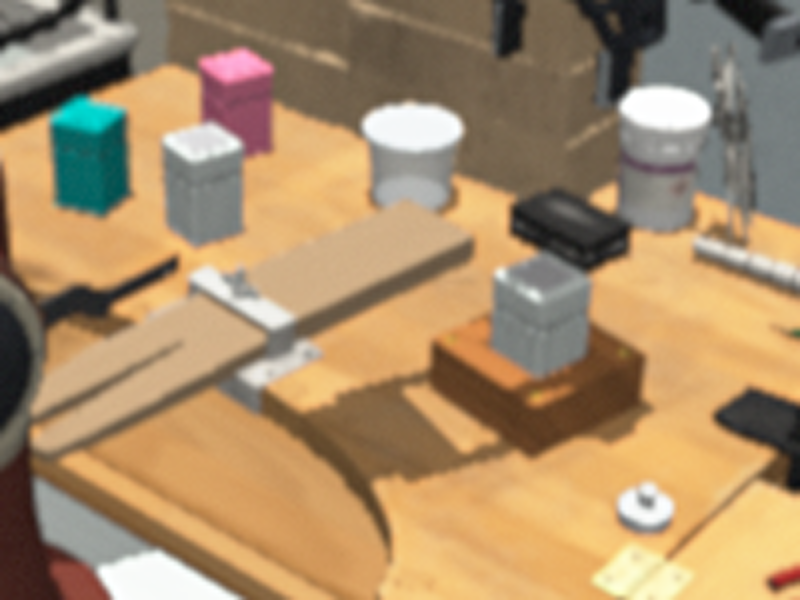

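View pics/top9.png

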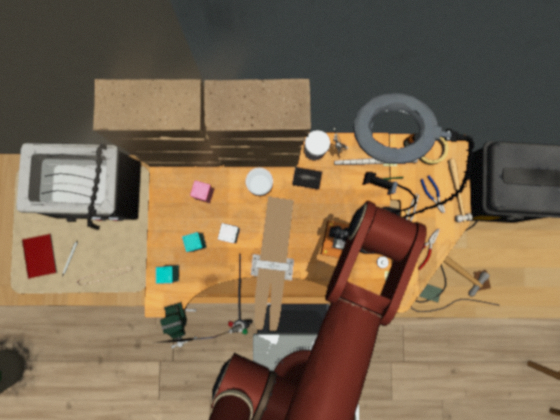

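```bash
python3 - <<'E'
from plant import manip, monitor
print(manip.job_done()); print(monitor.state()["time"])
E
```

```text
the job is handed in; nothing more can be done
None
the job is handed in; nothing more can be done
```

I lifted the left tin about 10 cm and it weighed about 6.2 N. I set it back down, then did the same with the right tin, which weighed about 2.3 N. The left tin was the heavier, so I stood it in the holder's pocket and pressed it down.

- **Pressing:** The floor was felt about 11 mm below the mouth. It moved at about 9 N in all, and after about 12–13 mm of travel the force rose steadily as it does on the stop. I stopped at about 18 N in all (12 N at the wrist plus the tin's weight), well under the 35 N limit.
- **Last checks:** After letting go, the wrist, scene and top pictures showed the heavier tin upright in the pocket and the gripper clear of everything. The lighter tin was upright at its own place, and the charcoal, stake, tub and look-alikes appeared unmoved.
- **Limits of the checks:** No check failed or disagreed. The floor being on its stop rests on the force and travel readings, because the pictures cannot show it directly. The job was handed in at about 28 s.

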